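# Load the marking-out station and poise the centre punch

### The job

Get ready to centre-punch the steel plate: slide the tray that carries it (the one with the wooden grip) fully home into the slotted guides of the marking-out station, with the plate staying in it. Then draw the centre punch (not the pencil) out of its leaning wooden block, turn it upright with its point down, and finish while still holding it still there, its point a few centimetres above the crossed lines in the middle of the plate and never touching the plate. Leave the pencil and the other things on the bench where they are.

Things in the scene. Friction and masses are not known exactly. Their poses are not given: they have to be found in the camera images.
- station: Fixed dark steel guides with a back stop. Origin on the bench where the tray's origin lies when fully home (axes parallel); x is the way the tray slides in, z up. Guide walls 85 mm apart (tray 80) from x = -11 to 63 mm, outer faces y = +-54.5; lips over the slots at z = 13 to 16.5 mm leave a 68 mm gap; flared lead-ins reach x = -35, y = +-62 mm. Stop face at x = 61 mm.
- tray: Loose aluminium tray, 0.3 kg, flat on the bench before the guides' mouth, turned up to 0.12 rad from the slide direction. Origin on its underside; 6 mm thick base spans x = -70 to 60, y = +-40 mm; x points to its leading end. A rim 14 mm high (x = -25 to 55, y = +-31 mm) holds the plate; an upright wooden grip stands at x = -55 mm. It slides on the bench and need not be lifted.
- tray_grip (a point): Point in the tray's wooden grip, 12 mm below its top, on the tray's centre line (36 mm above the bench). The grip is an upright block 14 mm (tray's x) x 28 mm (tray's y), its top 48 mm above the bench.
- plate: Loose plain steel plate, 66 x 50 x 10 mm, 0.15 kg, lying in the rimmed pocket of the tray with 4 to 6 mm to spare. Origin at the centre of its underside (6 mm above the tray's underside), z up. Its place in the tray is x = 15, y = 0 mm.
- cross (a point): Crossing of the two dark scribed lines at the middle of the plate's upper face, 16 mm above the bench when the plate lies in the tray; z up.
- punch: Loose steel centre punch, 120 mm long, 10 mm thick, 0.06 kg. At the start it leans 40 degrees from upright (4 degrees of play) about 62 mm deep in its wooden block, point down the bore, 58 mm of its head end out. Its x runs from head to point; origin at half length on its skin, axis 5 mm from it along its z. Draw it at least 70 mm along its length to clear the bore.
- punch_point (a point): The point of the punch (on its axis, 60 mm from the middle).
- punch_head (a point): The centre of the punch's blunt head end (on its axis, 60 mm from the middle); this end sticks out of the block.
- punch_block: Fixed wooden block with one leaning bore that holds the punch; a twin of the pencil's block, the two may have changed places. Base 100 x 56 x 10 mm, x = -72 to 28 mm; on it a 44 x 44 x 75 mm block leaning 40 degrees to its own -x (towards the robot, give or take 0.25 rad). Origin on the bench, z up.
- punch_mouth (a point): Centre of the mouth of the punch's square 13 mm bore (62 mm deep), about 79 mm above the bench. The bore's axis, outwards, is (-0.643, 0, 0.766) in the block's axes, and the block's top face is square to it.
- pencil: Loose wooden pencil, 139 mm long, 7 mm thick, leaning in the other wooden block in the same way. To be left alone. Origin at half length.
- cutters: Side cutters lying on the bench, 125 x 55 x 15 mm. To be left alone. Origin at the middle of the underside.
- sanding_block: Sanding block on the bench, 56 x 100 x 29 mm. To be left alone. Origin at the middle of the underside.
- clay_model: Small clay car model on the bench, 50 x 110 x 35 mm. To be left alone. Origin at the middle of the underside.

How it is judged:
By the outcome, as a careful person would: the job done as asked, in the order asked, and still so for the second after the job is handed in, while the arm keeps its last pose, push and grip.
It also fails if it takes over 51 s, if anything falls off the work surface, if the arm or the gripper's body presses on something with over 40 N, if the wrist force passes 120 N, or if a joint passes its speed limit or range.

### The arm

A 7-joint arm with a two-finger parallel gripper is mounted at the origin on a cart in front of the work surface, level with it; the furniture and walls round the work are solid. World frame = base frame: x ahead of the robot, y to its left, z up, the work surface at z = 0. Lengths are in m, angles in rad, forces in N, time in s.
With the tool pointing down it reaches from about 0.35 to 0.9 m from the base axis. Payload 7.2 kg.
Tool frame: the origin (TCP) lies at the very end of the fingers, on their centre line; the grasp point (between the pads) lies 19 mm behind it; z points along the fingers, x is the direction in which the jaws open and shut, and the axes are right-handed (so a half turn about z gives the same grasp; the last joint's range is limited). The gripper opens to 85 mm and grips with 20 to 120 N. Pads are 22 mm wide; open, the fingers measure 114 mm over their backs; the gripper's body (76 mm by 85 mm) begins 54 mm behind the grasp point. The pads swing forward as they close: fully open they stand 13 mm farther back than shut.
Start: joints at [1.08, 0.411, -0.013, 1.596, 0.006, 1.134, -0.082], TCP at [0.256, -0.57, 0.231] pointing down, gripper open.
Joint ranges: [-2.95, 2.95], [-0.29, 1.99], [-1.47, 1.44], [0.14, 2.54], [-1.03, 4.17], [0.13, 1.85], [-2.86, 2.86]. Speed limits (rad/s): [2.39, 2.39, 3.01, 3.01, 3.14, 3.14, 3.14].

### API

Orientations are given as [roll, pitch, yaw] about the fixed x, y, z axes, in that order (R = Rz(yaw) Ry(pitch) Rx(roll)).
In Python, from station import readout, vision, workorder gives the robot as it stands. The module is installed in compiled form; this text tells all that it offers.
- The arm moves only by the shell command python3 -m pendant 'ROWS' [OPENING] [FORCE]. ROWS is JSON, a list of rows, each an object of numbers: "dx", "dy", "dz": the shift along the tool's x, y, z in units of 50 mm (1.0 is 50 mm); "spin": the turn about the tool's z in units of 5 degrees (1.0 is 5 degrees). In form: [{"dx": .., "dy": .., "dz": .., "spin": ..}, ...]. A call has 1 to 8 rows; each row is the pose to reach, as a shift and turn from the pose commanded when the call began, along the tool's axes at that moment; what a row does not reach only later rows make up. A row lasts 1/8 s, in which the tool goes at most 62.5 mm and 10.7 degrees, less where a joint would pass 70% of its speed; a pose out of reach is approached as far as the arm can. A call with a gripper value outside its range is refused whole. OPENING is the closure, from -1 (fully open) to 1 (shut), set as the call begins (- or left out, the last holds). The fingers move at their own pace and stop on an object; FORCE is the grip in N (left out, the last holds). Time passes only in rows, so rows that repeat a pose let the fingers close. It gives the time, the measured TCP pose, the force and the opening at its end, in the units of the state.
- readout.read_state(): the state, without advancing time (a new reading comes with each control period).
- vision.capture(name): name is "scene" or "top" or "wrist"; returns the picture (400x640x3 uint8, blue, green, red); there is no depth.
- vision.camera_info(name): a dict with "K" (3x3 intrinsics, pixels), "camera_from_world" (4x4, takes a point from world to camera coordinates). Camera axes: x right, y up, looking along -z (the intrinsics and any distortion apply to the point x, -y, -z); pixel columns grow to the right and rows downward; lengths in m; the calibration is good to about 2 mm. The wrist camera is an equidistant fisheye: a pixel r from the principal point sees the ray r / f radians off the axis. A picture is of the moment at which its call begins: read the wrist's pose just before it. camera_info takes no time and is no camera call; for the wrist camera it gives the pose at the moment of the call.
- workorder.sign_off(): hands the job in, once; it reports no verdict.
The state is a dict: "t": time; "joints": joint angles; "joint_vel": joint speeds; "joint_torque": joint torques, N m; "ee_pos": TCP position; "eef_rot": TCP orientation; "wrist_force": force on the tool from outside, world axes, zero at the start; "torque": the same for the moment, N m; "grip_width": opening from 0.0 (shut) to 1.0 (fully open).
Only numpy, scipy, OpenCV 4.12 (cv2) and the standard library are available. Lean on these libraries where they do the work, as an engineer would, in place of code of your own. Each camera call takes 0.05 s, during which the arm holds its last target.

## Working session

There is one attempt and no reset: what is moved stays moved. The work goes in short steps, Python scripts to look and compute and a shell command to move; the robot and the scene stay as the last step left them, time stands still between calls to the robot, and variables do not carry over. Pictures are saved under pics/ and viewed, and the job is handed in when it is done.

```bash
mkdir -p pics
python3 - <<'E'
from station import readout, vision
import cv2, numpy as np
s=readout.read_state(); print(s)
for n in ["scene","top","wrist"]:
    im=vision.capture(n); cv2.imwrite(f"pics/{n}0.png",im)
    c=vision.camera_info(n); print(n,np.round(c["K"],2).tolist(),np.round(c["camera_from_world"],4).tolist(),[k for k in c], {k:v for k,v in c.items() if k not in("K","camera_from_world")})
E
```

```text
{'t': 0.0, 'joints': array([ 1.07977129,  0.41189444, -0.01270072,  1.59702006,  0.00561283,
        1.13430525, -0.08221762]), 'joint_vel': array([-0.00071677, -0.00137528, -0.00121347, -0.00045517,  0.00098786,
       -0.00031566, -0.00045753]), 'joint_torque': array([-2.69803177e-04, -6.00625277e+01,  6.82247300e-01, -2.99407411e+01,
        1.39489563e-02,  1.07246460e-02,  5.00482940e-05]), 'ee_pos': array([ 0.25621581, -0.5695382 ,  0.23046635]), 'eef_rot': array([ 3.14146373e+00,  1.58622803e-03, -1.14796943e+00]), 'wrist_force': array([-0.13807535, -0.71340762,  0.48344733]), 'torque': array([-0.00628312,  0.00101908, -0.03501447]), 'grip_width': 0.9969674559256482}
scene [[396.66, 0.0, 319.79], [0.0, 396.66, 204.56], [0.0, 0.0, 1.0]] [[-0.7791, -0.6268, 0.0046, 0.4041], [0.2457, -0.2987, 0.9222, -0.2818], [-0.5767, 0.7196, 0.3867, -0.6699], [0.0, 0.0, 0.0, 1.0]] ['K', 'camera_from_world'] {}
top [[425.84, 0.0, 318.66], [0.0, 425.84, 197.31], [0.0, 0.0, 1.0]] [[0.0194, -0.9998, 0.0042, -0.1288], [0.9797, 0.0199, 0.1994, -0.6068], [-0.1995, 0.0002, 0.9799, -1.2598], [0.0, 0.0, 0.0, 1.0]] ['K', 'camera_from_world'] {}
wrist [[309.71, 0.0, 322.76], [0.0, 309.71, 203.07], [0.0, 0.0, 1.0]] [[0.4106, -0.9118, -0.0015, -0.6236], [0.8798, 0.3966, -0.262, 0.0338], [0.2395, 0.1062, 0.9651, -0.3788], [0.0, 0.0, 0.0, 1.0]] ['K', 'camera_from_world'] {}
```

View pics/scene0.png

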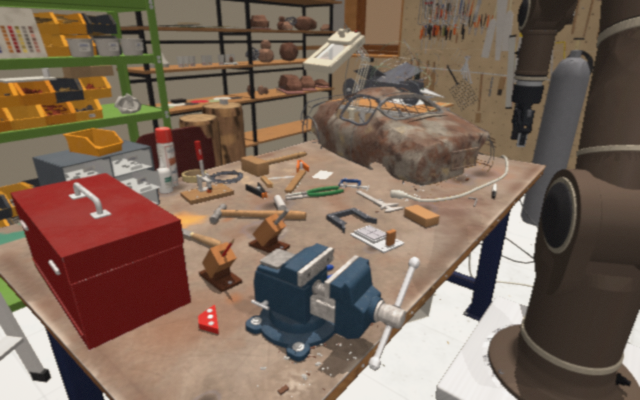

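View pics/top0.png

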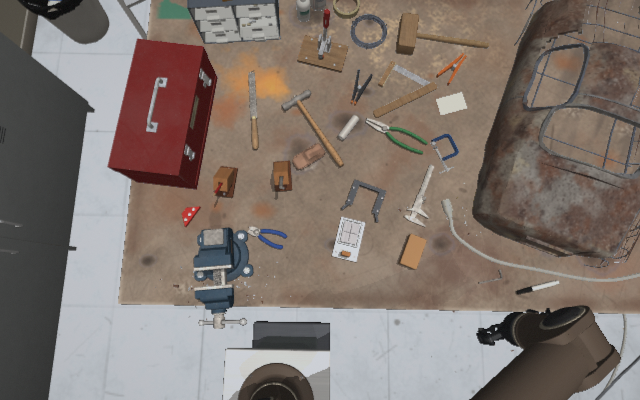

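View pics/wrist0.png

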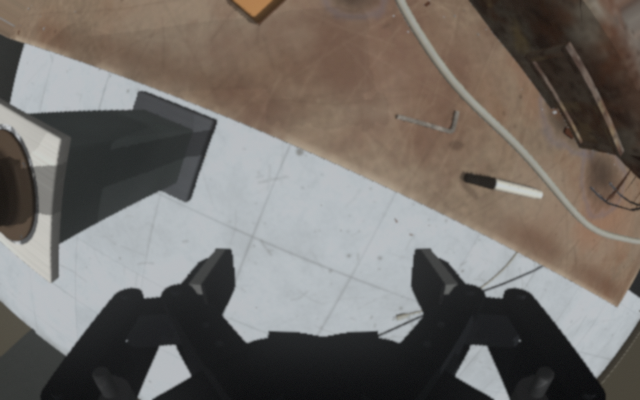

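Run:
```python
import cv2
a=cv2.imread("pics/top0.png")[150:290,190:440]; cv2.imwrite("pics/top0c.png",cv2.resize(a,None,fx=3.2,fy=3.2,interpolation=cv2.INTER_CUBIC))
a=cv2.imread("pics/scene0.png")[190:300,190:450]; cv2.imwrite("pics/scene0c.png",cv2.resize(a,None,fx=3,fy=3,interpolation=cv2.INTER_CUBIC))
```

```text
(no output)
```

View pics/top0c.png

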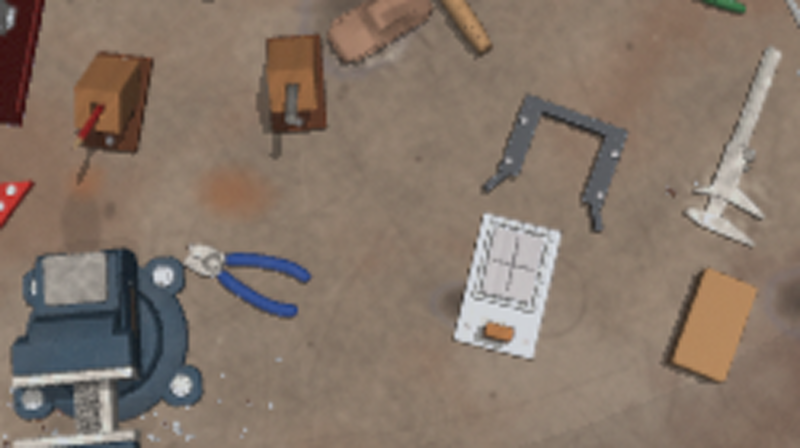

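View pics/scene0c.png

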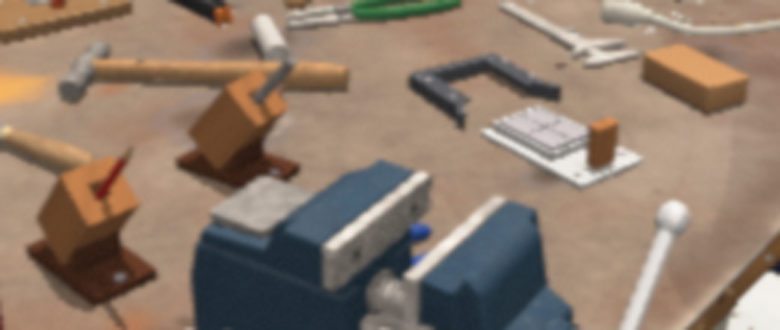

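```bash
cat > h.py <<'E'
import numpy as np, cv2
from scipy.spatial.transform import Rotation as R
def ray(c,u,v,fish=False):
    K=np.array(c["K"]);T=np.array(c["camera_from_world"])
    x=(u-K[0,2])/K[0,0];y=(v-K[1,2])/K[1,1]
    if fish:
        r=np.hypot(x,y); d=np.array([np.sin(r)*x/max(r,1e-9),np.sin(r)*y/max(r,1e-9),np.cos(r)])
    else: d=np.array([x,y,1.])
    d=np.array([d[0],-d[1],-d[2]])
    Rm=T[:3,:3]; o=-Rm.T@T[:3,3]; d=Rm.T@d
    return o,d/np.linalg.norm(d)
def onz(c,u,v,z,fish=False):
    o,d=ray(c,u,v,fish); return o+d*(z-o[2])/d[2]
def proj(c,p,fish=False):
    K=np.array(c["K"]);T=np.array(c["camera_from_world"])
    q=T[:3,:3]@np.array(p)+T[:3,3]; x,y,z=q[0],-q[1],-q[2]
    if fish:
        th=np.arctan2(np.hypot(x,y),z); s=th/np.hypot(x,y); a,b=x*s,y*s
    else: a,b=x/z,y/z
    return np.array([K[0,0]*a+K[0,2],K[1,1]*b+K[1,2]])
def tri(rays):
    A=np.zeros((3,3));b=np.zeros(3)
    for o,d in rays:
        P=np.eye(3)-np.outer(d,d);A+=P;b+=P@o
    x=np.linalg.solve(A,b); return x,[np.linalg.norm((np.eye(3)-np.outer(d,d))@(x-o)) for o,d in rays]
def totool(rpy,d):  # world shift -> units dx,dy,dz
    return R.from_euler('xyz',rpy).as_matrix().T@np.array(d)/0.05
E
python3 - <<'E'
from h import *
from station import vision,readout
c=vision.camera_info("top")
f=lambda u,v,z:onz(c,(u+.5)/3.2-.5+190,(v+.5)/3.2-.5+150,z)
print("tray corners FL FR BR BL",[np.round(f(u,v,.006),4) for u,v in [(486,214),(560,231),(532,358),(456,340)]])
print("grip top",f(499,327,.048))
print("cross",f(514,263,.016))
print("station outer corners",[np.round(f(u,v,.0165),4) for u,v in [(531,96),(627,132),(520,178),(588,200),(485,190),(600,230)]])
print("block punch mouth-ish",f(290,115,.08), f(291,88,.12))
E
```

```text
tray corners FL FR BR BL [array([ 0.5591, -0.1913,  0.006 ]), array([ 0.5434, -0.2654,  0.006 ]), array([ 0.4171, -0.2376,  0.006 ]), array([ 0.4332, -0.1628,  0.006 ])]
grip top [ 0.44359089 -0.20229623  0.048     ]
cross [ 0.50914574 -0.21878351  0.016     ]
station outer corners [array([ 0.6791, -0.2352,  0.0165]), array([ 0.6438, -0.3319,  0.0165]), array([ 0.5945, -0.2243,  0.0165]), array([ 0.5736, -0.2922,  0.0165]), array([ 0.5816, -0.1895,  0.0165]), array([ 0.5437, -0.3039,  0.0165])]
block punch mouth-ish [0.63979388 0.00197749 0.08      ] [ 0.65646704 -0.00169847  0.12      ]
```

```bash
python3 -m pendant '[{"dx":-5.1,"dy":-6.4,"dz":0.2,"spin":7.4},{"dx":-5.1,"dy":-6.4,"dz":0.2,"spin":7.4},{"dx":-5.1,"dy":-6.4,"dz":0.2,"spin":7.4},{"dx":-5.1,"dy":-6.4,"dz":0.2,"spin":7.4},{"dx":-5.1,"dy":-6.4,"dz":0.2,"spin":7.4},{"dx":-5.1,"dy":-6.4,"dz":0.2,"spin":7.4},{"dx":-5.1,"dy":-6.4,"dz":0.2,"spin":7.4},{"dx":-5.1,"dy":-6.4,"dz":0.2,"spin":7.4}]' -0.2 60
python3 -m pendant '[{},{}]'
```

```text
t: 1.15
ee_pos: [0.445, -0.2027, 0.2212]
eef_rot: [-3.142, 0.001, -1.788]
wrist_force: [-0.9, -0.7, 0.3]
grip_width: 0.601invalid input at $[0]: expected keys dx, dy, dz, spin
```

```bash
python3 -m pendant '[{"dx":0,"dy":0,"dz":0,"spin":0},{"dx":0,"dy":0,"dz":0,"spin":0}]'
python3 - <<'E'
from h import *
from station import readout, vision
s=readout.read_state(); print(s['ee_pos'],s['eef_rot'],s['grip_width'])
c=vision.camera_info("wrist"); im=vision.capture("wrist"); np.savez("w1.npz",K=c["K"],camera_from_world=c["camera_from_world"])
cv2.imwrite("pics/w1.png",im); cv2.imwrite("pics/w1c.png",im)
T=np.array(c["camera_from_world"]);print(-T[:3,:3].T@T[:3,3])
E
```

```text
t: 1.4
ee_pos: [0.4429, -0.2075, 0.2212]
eef_rot: [3.141, -0.0, -1.796]
wrist_force: [0.0, -0.5, -0.7]
grip_width: 0.595
[ 0.4429264  -0.20748408  0.22120836] [ 3.14128362e+00 -4.32556823e-04 -1.79610453e+00] 0.5945350100399354
[ 0.50782966 -0.22167729  0.36403502]
```

View pics/w1c.png

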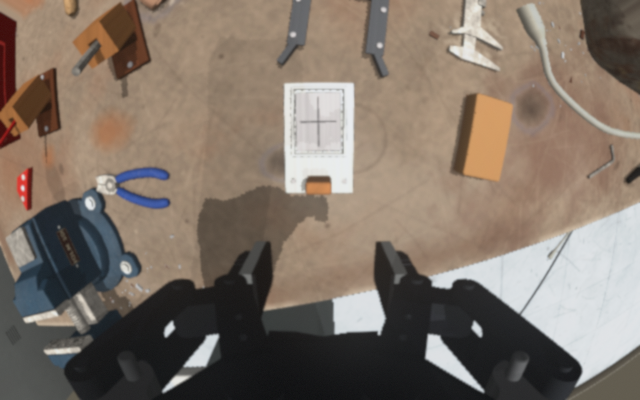

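Run:
```python
import cv2
a=cv2.imread("pics/w1.png")[0:200,265:400]; cv2.imwrite("pics/w1d.png",cv2.resize(a,None,fx=3,fy=3,interpolation=cv2.INTER_CUBIC))
```

```text
(no output)
```

View pics/w1d.png

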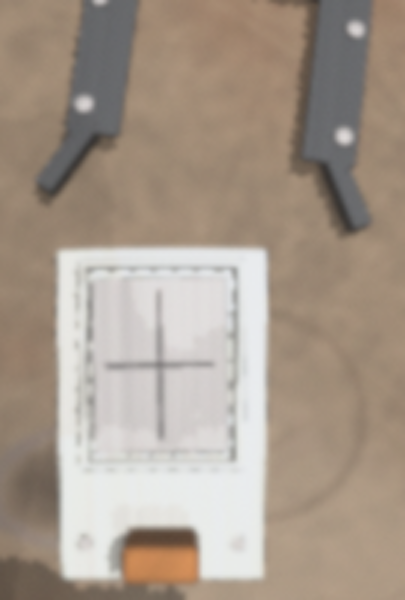

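Run:
```python
from h import *
c=np.load("w1.npz")
f=lambda u,v,z:onz(c,(u+.5)/3-.5+265,(v+.5)/3-.5,z,True)
P=np.array([f(u,v,.006) for u,v in [(58,250),(267,250),(264,579),(62,579)]]);print(np.round(P,4))
print("L,W",np.linalg.norm(P[0]-P[3]),np.linalg.norm(P[0]-P[1]))
x=(P[0]+P[1]-P[2]-P[3])/2; yaw=np.arctan2(x[1],x[0]); ctr=P.mean(0); org=ctr[:2]+.005*np.array([np.cos(yaw),np.sin(yaw)])
y=P[0]+P[3]-P[1]-P[2]; print("tray yaw",yaw,np.arctan2(-y[0],y[1]),"org",org,"grip pred",org-.055*np.array([np.cos(yaw),np.sin(yaw)]))
print("grip top",f(160,563,.048),"cross",f(160,364,.016))
S=np.array([f(u,v,.0165) for u,v in [(117,133),(305,157),(84,103),(344,136),(99,0),(356,29)]]);print(np.round(S,4))
for a,b in [(0,1),(2,3),(4,5)]:
  d=S[a]-S[b]; print(np.linalg.norm(d),"yaw",np.arctan2(-d[0],d[1]),(S[a]+S[b])/2)
for a,b in [(4,2),(5,3)]:
  d=S[a]-S[b]; print(np.linalg.norm(d),"yaw",np.arctan2(d[1],d[0]))
```

```text
[[ 0.5612 -0.1882  0.006 ]
 [ 0.5432 -0.2656  0.006 ]
 [ 0.4174 -0.2372  0.006 ]
 [ 0.4354 -0.1589  0.006 ]]
L,W 0.12919592962709892 0.07946090156903596
tray yaw -0.22509510820725606 -0.22679834165787655 org [ 0.49418167 -0.21359382] grip pred [ 0.44056916 -0.20131787]
grip top [ 0.44171149 -0.20115774  0.048     ] cross [ 0.50879015 -0.2161609   0.016     ]
[[ 0.5985 -0.2204  0.0165]
 [ 0.5746 -0.2864  0.0165]
 [ 0.6134 -0.2111  0.0165]
 [ 0.5802 -0.3029  0.0165]
 [ 0.6544 -0.2258  0.0165]
 [ 0.6228 -0.3183  0.0165]]
0.07016751654553886 yaw -0.3480078944052718 [ 0.58657706 -0.2533973   0.0165    ]
0.09756078161832825 yaw -0.3468574458181904 [ 0.59683174 -0.25701998  0.0165    ]
0.09776466644696058 yaw -0.32887878619956756 [ 0.63858644 -0.2720652   0.0165    ]
0.04350399278674374 yaw -0.34366025513273374
0.04526137992791299 yaw -0.3479399270887088
```

```bash
python3 -m pendant '[{"dx":-0.12,"dy":0.06,"dz":1,"spin":0},{"dx":-0.12,"dy":0.06,"dz":2,"spin":0},{"dx":-0.12,"dy":0.06,"dz":3,"spin":0},{"dx":-0.12,"dy":0.06,"dz":3.2,"spin":0},{"dx":-0.12,"dy":0.06,"dz":3.2,"spin":0}]'
python3 - <<'E'
from h import *
from station import readout, vision
s=readout.read_state(); print(s['ee_pos'],s['eef_rot'],s['grip_width'],s['wrist_force'])
im=vision.capture("wrist"); cv2.imwrite("pics/w2.png",im)
E
```

```text
t: 2.08
ee_pos: [0.4421, -0.2002, 0.0617]
eef_rot: [3.141, -0.0, -1.795]
wrist_force: [0.1, 0.2, -0.2]
grip_width: 0.599
[ 0.44208133 -0.2001845   0.0616763 ] [ 3.14114638e+00 -6.20217487e-05 -1.79470576e+00] 0.5991179911506298 [ 0.13674584  0.21511627 -0.20999827]
```

View pics/w2.png

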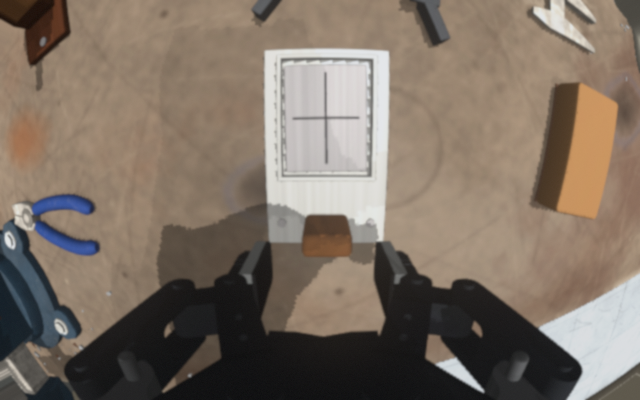

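```bash
python3 -m pendant '[{"dx":0,"dy":0.02,"dz":0.5,"spin":0},{"dx":0,"dy":0.02,"dz":0.82,"spin":0},{"dx":0,"dy":0.02,"dz":0.82,"spin":0},{"dx":0,"dy":0.02,"dz":0.82,"spin":0}]' && python3 -m pendant '[{"dx":0,"dy":0,"dz":0,"spin":0},{"dx":0,"dy":0,"dz":0,"spin":0},{"dx":0,"dy":0,"dz":0,"spin":0},{"dx":0,"dy":0,"dz":0,"spin":0}]' 1 60
python3 - <<'E'
from h import *
from station import readout, vision
s=readout.read_state(); print(s['ee_pos'],s['eef_rot'],s['grip_width'],s['wrist_force'])
c=vision.camera_info("wrist");im=vision.capture("wrist"); np.savez("w3.npz",K=c["K"],camera_from_world=c["camera_from_world"]);cv2.imwrite("pics/w3.png",im)
E
```

```text
t: 2.62
ee_pos: [0.4416, -0.1996, 0.0211]
eef_rot: [-3.141, -0.0, -1.794]
wrist_force: [-0.3, 0.9, 0.3]
grip_width: 0.599
t: 3.12
ee_pos: [0.4415, -0.1999, 0.0213]
eef_rot: [-3.14, -0.001, -1.795]
wrist_force: [-1.0, -1.1, 7.3]
grip_width: 0.309
[ 0.44149683 -0.1999445   0.02127217] [-3.14021718e+00 -5.08268748e-04 -1.79462001e+00] 0.30949921168023675 [-1.02625448 -1.14351493  7.33552299]
```

View pics/w3.png

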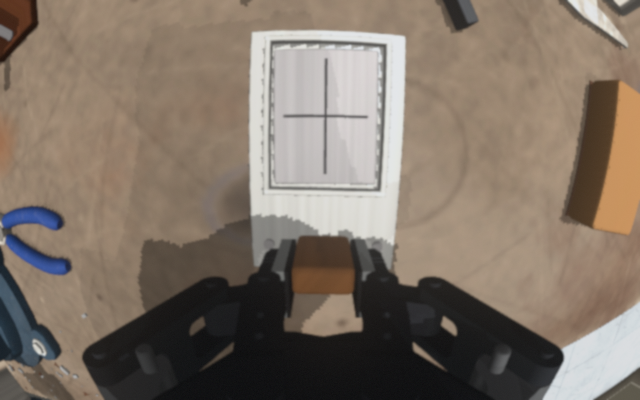

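```bash
python3 -m pendant '[{"dx":0.02,"dy":-0.1,"dz":0,"spin":0.5},{"dx":0.05,"dy":-0.21,"dz":0,"spin":1},{"dx":0.05,"dy":-0.21,"dz":0,"spin":1.4},{"dx":0.05,"dy":-0.21,"dz":0,"spin":1.4},{"dx":0.05,"dy":-0.21,"dz":0,"spin":1.4}]'
python3 - <<'E'
from h import *
from station import readout, vision
s=readout.read_state(); print(s['ee_pos'],s['eef_rot'],s['grip_width'],s['wrist_force'])
c=vision.camera_info("wrist");im=vision.capture("wrist"); np.savez("w4.npz",K=c["K"],camera_from_world=c["camera_from_world"]);cv2.imwrite("pics/w4.png",im)
E
```

```text
t: 3.8
ee_pos: [0.4514, -0.2032, 0.0213]
eef_rot: [-3.141, 0.001, -1.915]
wrist_force: [-0.6, 4.7, 8.7]
grip_width: 0.315
[ 0.45143546 -0.20324169  0.02130319] [-3.14066926e+00  8.61098443e-04 -1.91502974e+00] 0.31495107047626475 [-0.60284629  4.68689925  8.72282027]
```

View pics/w4.png

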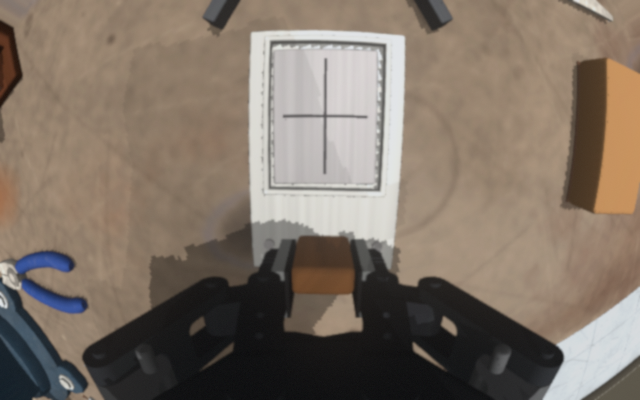

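Run:
```python
from h import *
a=cv2.imread("pics/w4.png")[0:60,190:470]; cv2.imwrite("pics/w4d.png",cv2.resize(a,None,fx=2.8,fy=2.8,interpolation=cv2.INTER_CUBIC))
c=np.load("w4.npz")
o=np.array([.597,-.257]);y=-.345;M=np.array([[np.cos(y),np.sin(y)],[-np.sin(y),np.cos(y)]])
for n,u,v,z in [("FL",251,32,.006),("FR",405,37,.006)]:
  print(n,np.round(M@(onz(c,u,v,z,True)[:2]-o),4))
for q in [(-.011,.034),(-.011,-.034),(-.035,.062),(-.035,-.062)]:
  p=M.T@np.array(q)+o; print(q,proj(c,[*p,.0165],True))
```

```text
FL [-0.0406  0.0393]
FR [-0.0429 -0.0402]
(-0.011, 0.034) [258.8811217  -26.49332613]
(-0.011, -0.034) [395.61080453 -25.62346677]
(-0.035, 0.062) [203.27057044  21.31704   ]
(-0.035, -0.062) [450.59964377  22.65498589]
```

View pics/w4d.png

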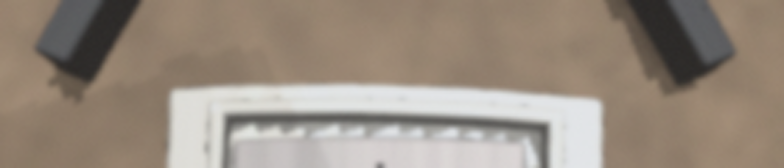

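```bash
python3 -m pendant '[{"dx":0.01,"dy":-0.2,"dz":0,"spin":0},{"dx":0.01,"dy":-0.4,"dz":0,"spin":0},{"dx":0.01,"dy":-0.6,"dz":0,"spin":0},{"dx":0.01,"dy":-0.8,"dz":0,"spin":0},{"dx":0.01,"dy":-1.0,"dz":0,"spin":0},{"dx":0.01,"dy":-1.0,"dz":0,"spin":0}]'
python3 - <<'E'
from h import *
from station import readout, vision
c=vision.camera_info("wrist");im=vision.capture("wrist"); np.savez("w5.npz",K=c["K"],camera_from_world=c["camera_from_world"]);cv2.imwrite("pics/w5.png",im)
E
```

```text
t: 4.6
ee_pos: [0.4957, -0.221, 0.0211]
eef_rot: [3.138, -0.0, -1.916]
wrist_force: [-9.1, 3.0, 13.6]
grip_width: 0.314
```

View pics/w5.png

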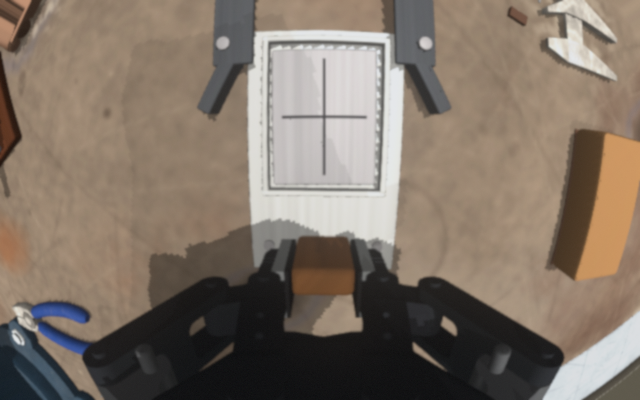

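```bash
python3 -m pendant '[{"dx":0,"dy":-0.2,"dz":-0.01,"spin":0},{"dx":0,"dy":-0.4,"dz":-0.02,"spin":0},{"dx":0,"dy":-0.6,"dz":-0.02,"spin":0},{"dx":0,"dy":-0.8,"dz":-0.02,"spin":0},{"dx":0,"dy":-0.9,"dz":-0.02,"spin":0},{"dx":0,"dy":-0.95,"dz":-0.02,"spin":0},{"dx":0,"dy":-0.95,"dz":-0.02,"spin":0}]'
python3 -m pendant '[{"dx":0,"dy":-0.03,"dz":0,"spin":0},{"dx":0,"dy":-0.06,"dz":0,"spin":0},{"dx":0,"dy":-0.06,"dz":0,"spin":0}]'
```

```text
t: 5.52
ee_pos: [0.5426, -0.2376, 0.0212]
eef_rot: [-3.141, 0.0, -1.916]
wrist_force: [-1.3, -0.1, -2.6]
grip_width: 0.316
t: 5.9
ee_pos: [0.5454, -0.2388, 0.0212]
eef_rot: [-3.141, -0.0, -1.916]
wrist_force: [-0.6, 0.2, -4.3]
grip_width: 0.316
```

```bash
for i in 1; do python3 -m pendant '[{"dx":0,"dy":-0.03,"dz":0,"spin":0},{"dx":0,"dy":-0.06,"dz":0,"spin":0},{"dx":0,"dy":-0.06,"dz":0,"spin":0}]'; done
python3 - <<'E'
from h import *
from station import readout, vision
c=vision.camera_info("wrist");im=vision.capture("wrist"); np.savez("w6.npz",K=c["K"],camera_from_world=c["camera_from_world"]);cv2.imwrite("pics/w6.png",im)
E
```

```text
t: 6.28
ee_pos: [0.5454, -0.2388, 0.0211]
eef_rot: [3.136, -0.0, -1.916]
wrist_force: [-9.6, 4.2, 5.8]
grip_width: 0.318
```

View pics/w6.png

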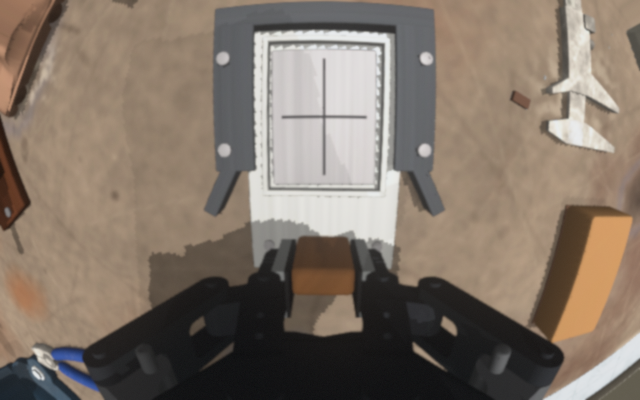

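```bash
python3 -m pendant '[{"dx":0,"dy":-0.03,"dz":0,"spin":0},{"dx":0,"dy":-0.05,"dz":0,"spin":0},{"dx":0,"dy":-0.05,"dz":0,"spin":0}]'; python3 -m pendant '[{"dx":0,"dy":0.08,"dz":0,"spin":0},{"dx":0,"dy":0.08,"dz":0,"spin":0}]'
python3 - <<'E'
from h import *
from station import readout, vision
c=vision.camera_info("wrist");im=vision.capture("wrist"); np.savez("w7.npz",K=c["K"],camera_from_world=c["camera_from_world"]);cv2.imwrite("pics/w7.png",im)
E
```

```text
t: 6.7
ee_pos: [0.5454, -0.2388, 0.0211]
eef_rot: [3.132, -0.0, -1.916]
wrist_force: [-17.9, 6.3, 13.8]
grip_width: 0.312
t: 6.95
ee_pos: [0.5455, -0.2389, 0.0212]
eef_rot: [3.14, -0.0, -1.916]
wrist_force: [-6.9, 2.2, 1.1]
grip_width: 0.316
```

View pics/w7.png

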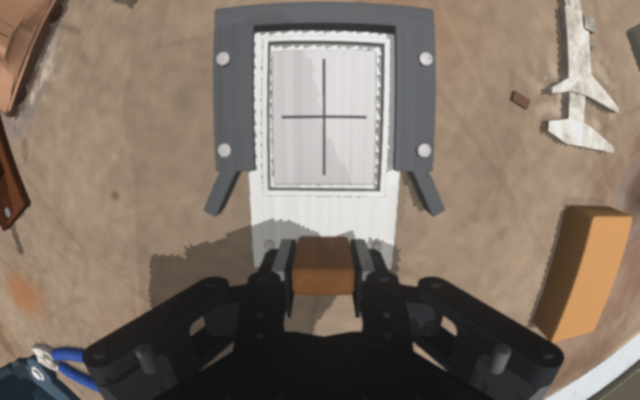

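```bash
python3 -m pendant '[{"dx":0,"dy":0.04,"dz":0,"spin":0},{"dx":0,"dy":0.04,"dz":0,"spin":0},{"dx":0,"dy":0.04,"dz":0,"spin":0},{"dx":0,"dy":0.04,"dz":0,"spin":0}]' -0.2
python3 -m pendant '[{"dx":0,"dy":0,"dz":-0.6,"spin":0},{"dx":0,"dy":0,"dz":-1.6,"spin":0},{"dx":0,"dy":0,"dz":-2.8,"spin":0},{"dx":0,"dy":0,"dz":-4,"spin":0},{"dx":0,"dy":0,"dz":-4.6,"spin":0},{"dx":0,"dy":0,"dz":-4.6,"spin":0}]'
python3 - <<'E'
from h import *
from station import readout, vision
s=readout.read_state(); print(s['ee_pos'],s['eef_rot'])
c=vision.camera_info("wrist");im=vision.capture("wrist"); np.savez("w8.npz",K=c["K"],camera_from_world=c["camera_from_world"]);cv2.imwrite("pics/w8.png",im)
E
```

```text
t: 7.5
ee_pos: [0.5451, -0.2386, 0.0214]
eef_rot: [-3.141, -0.0, -1.916]
wrist_force: [0.2, 0.4, 0.4]
grip_width: 0.6
t: 8.25
ee_pos: [0.5461, -0.239, 0.2545]
eef_rot: [-3.136, -0.0, -1.916]
wrist_force: [0.5, 0.4, -1.1]
grip_width: 0.6
[ 0.54607679 -0.23899243  0.25445195] [-3.13573294e+00 -6.90810970e-05 -1.91609134e+00]
```

View pics/w8.png

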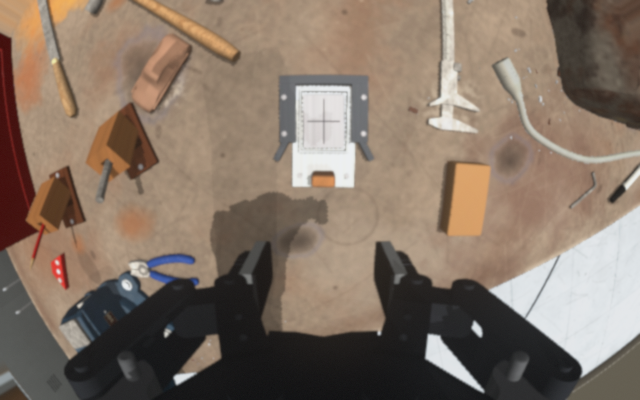

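```bash
python3 -m pendant '[{"dx":-4.5,"dy":1.5,"dz":0,"spin":-4},{"dx":-4.5,"dy":1.5,"dz":0,"spin":-4},{"dx":-4.5,"dy":1.5,"dz":0,"spin":-4},{"dx":-4.5,"dy":1.5,"dz":0,"spin":-4},{"dx":-4.5,"dy":1.5,"dz":0,"spin":-4},{"dx":-4.5,"dy":1.5,"dz":0,"spin":-4},{"dx":-4.5,"dy":1.5,"dz":0,"spin":-4}]'
python3 - <<'E'
from h import *
from station import readout, vision
c8=np.load("w8.npz"); print("cross",onz(c8,324,121,.016,True))
s=readout.read_state(); print(s['ee_pos'],s['eef_rot'])
c=vision.camera_info("wrist");im=vision.capture("wrist"); np.savez("w9.npz",K=c["K"],camera_from_world=c["camera_from_world"]);cv2.imwrite("pics/w9.png",im)
E
```

```text
t: 9.18
ee_pos: [0.55, -0.003, 0.2505]
eef_rot: [3.14, -0.001, -1.569]
wrist_force: [-0.1, -0.2, 1.2]
grip_width: 0.601
cross [ 0.60939438 -0.2621885   0.016     ]
[ 0.54995174 -0.00300709  0.25049825] [ 3.14030019e+00 -5.63008651e-04 -1.56916372e+00]
```

View pics/w9.png

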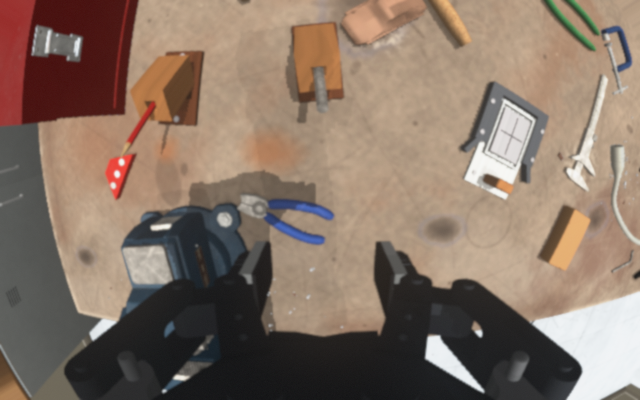

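Run:
```python
import cv2, numpy as np
def cr(f,x,y,w,h,s): return cv2.resize(cv2.imread(f)[y:y+h,x:x+w],None,fx=s,fy=s,interpolation=cv2.INTER_CUBIC)
a=cr("pics/w8.png",70,90,100,120,4); b=cr("pics/w9.png",270,10,100,120,4)
cv2.imwrite("pics/p1.png",np.hstack([a,b]))
a=cr("pics/top0.png",262,150,50,60,8); b=cr("pics/scene0.png",245,200,50,60,8)
cv2.imwrite("pics/p2.png",np.hstack([a,b]))
```

```text
(no output)
```

View pics/p1.png

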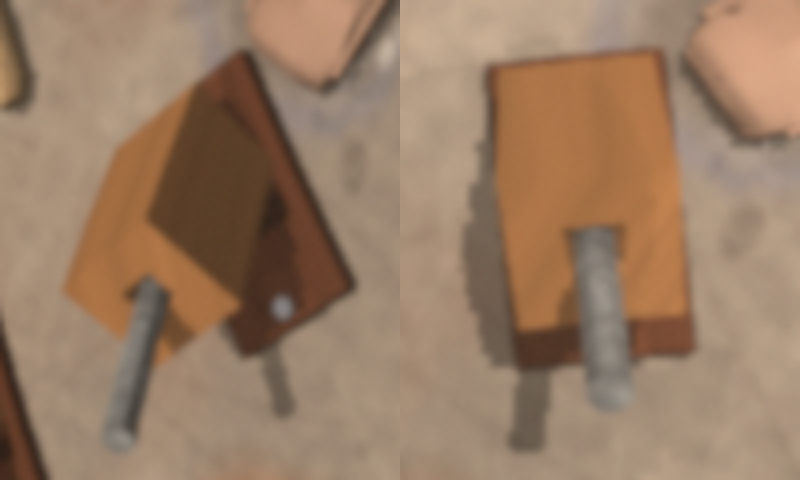

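View pics/p2.png

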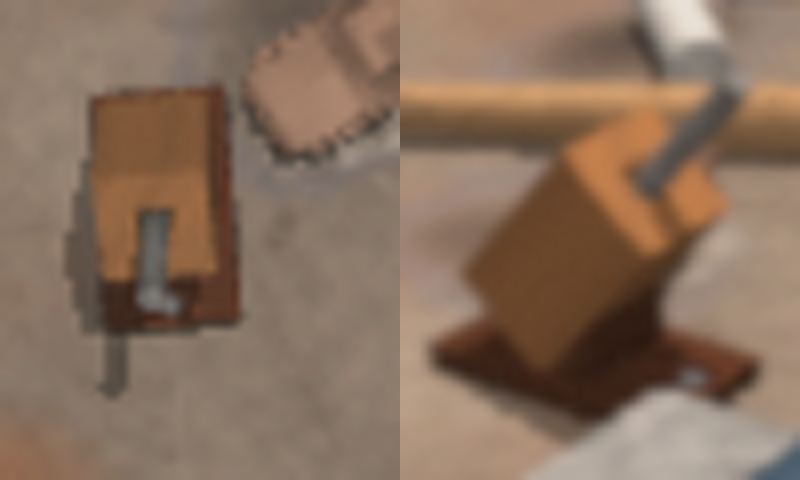

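Run:
```python
from h import *
from station import vision
c8=np.load("w8.npz");c9=np.load("w9.npz");ct=vision.camera_info("top");cs=vision.camera_info("scene")
g=lambda c,u,v,s,x,y,f:ray(c,(u+.5)/s-.5+x,(v+.5)/s-.5+y,f)
def T(a,b,t,s):
    L=[]
    if a:L.append(g(c8,*a,4,70,90,True))
    if b:L.append(g(c9,*b,4,270,10,True))
    if t:L.append(g(ct,*t,8,262,150,False))
    if s:L.append(g(cs,*s,8,245,200,False))
    x,e=tri(L);print(np.round(x,4),np.round(np.array(e)*1000,1));return x
h=T((120,438),(209,392),(150,296),(335,80)); h2=T((120,438),(209,392),None,None)
m=T((151,285),(196,235),(153,215),(250,185)); m2=T((151,285),(196,235),None,None)
for p,q in((h,m),(h2,m2)):
    d=(p-q);print(np.linalg.norm(d),d/np.linalg.norm(d),"lean",np.degrees(np.arccos(d[2]/np.linalg.norm(d))),"az",np.arctan2(-d[1],-d[0]))
# block base edges (z=.010) in w9
B=[onz(c9,(u-400+.5)/4-.5+270,(v+.5)/4-.5+10,.01,True) for u,v in [(518,366),(693,350),(662,48),(490,66)]]
print(np.round(B,4))
```

```text
[ 0.6275 -0.0022  0.1234] [0.8 1.  0.7 0.8]
[ 0.6279 -0.0013  0.1213] [0.1 0.1]
[0.6686 0.0011 0.0779] [0.6 2.  1.1 3.6]
[0.6698 0.0022 0.0771] [0.5 0.5]
0.06144154251467501 [-0.66884813 -0.05318141  0.74149438] lean 42.14112983987578 az 0.07934500725447113
0.060997255311729434 [-0.68806115 -0.05719532  0.72339515] lean 43.66449337786249 az 0.08293467383624056
[[ 0.6409  0.0269  0.01  ]
 [ 0.6459 -0.0265  0.01  ]
 [ 0.7435 -0.017   0.01  ]
 [ 0.7379  0.036   0.01  ]]
```

```bash
python3 -m pendant '[{"dx":-0.04,"dy":-0.9,"dz":0,"spin":-0.5},{"dx":-0.04,"dy":-1.81,"dz":0.6,"spin":-1},{"dx":-0.04,"dy":-1.81,"dz":1.4,"spin":-1},{"dx":-0.04,"dy":-1.81,"dz":1.8,"spin":-1},{"dx":-0.04,"dy":-1.81,"dz":1.8,"spin":-1},{"dx":-0.04,"dy":-1.81,"dz":1.8,"spin":-1}]'
python3 - <<'E'
from h import *
from station import readout, vision
s=readout.read_state(); print(s['ee_pos'],s['eef_rot'])
c=vision.camera_info("wrist");im=vision.capture("wrist"); np.savez("w10.npz",K=c["K"],camera_from_world=c["camera_from_world"]);cv2.imwrite("pics/w10.png",im)
E
```

```text
t: 9.98
ee_pos: [0.6413, 0.0004, 0.1623]
eef_rot: [-3.14, -0.0, -1.481]
wrist_force: [-0.2, 0.2, -0.3]
grip_width: 0.6
[6.41295631e-01 3.82191952e-04 1.62341804e-01] [-3.14023960e+00 -1.90027837e-04 -1.48060591e+00]
```

View pics/w10.png

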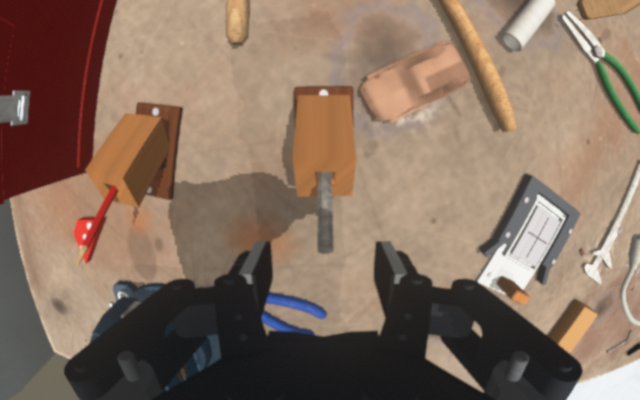

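```bash
python3 -m pendant '[{"dx":0,"dy":0,"dz":0.5,"spin":0},{"dx":0,"dy":0,"dz":1,"spin":0},{"dx":0,"dy":0,"dz":1.47,"spin":0},{"dx":0,"dy":0,"dz":1.47,"spin":0}]' && python3 -m pendant '[{"dx":0,"dy":0,"dz":0,"spin":0},{"dx":0,"dy":0,"dz":0,"spin":0},{"dx":0,"dy":0,"dz":0,"spin":0},{"dx":0,"dy":0,"dz":0,"spin":0},{"dx":0,"dy":0,"dz":0,"spin":0}]' 1 60
python3 - <<'E'
from h import *
from station import readout, vision
im=vision.capture("wrist"); cv2.imwrite("pics/w11.png",im)
im=vision.capture("scene"); cv2.imwrite("pics/s11.png",cv2.resize(im[150:300,180:400],None,fx=3,fy=3))
E
```

```text
t: 10.52
ee_pos: [0.6401, 0.0008, 0.0874]
eef_rot: [3.14, -0.0, -1.48]
wrist_force: [-0.4, -0.7, 0.6]
grip_width: 0.602
t: 11.15
ee_pos: [0.6416, 0.0008, 0.0891]
eef_rot: [-3.139, -0.0, -1.48]
wrist_force: [-1.5, -0.2, 7.6]
grip_width: 0.102
```

View pics/w11.png

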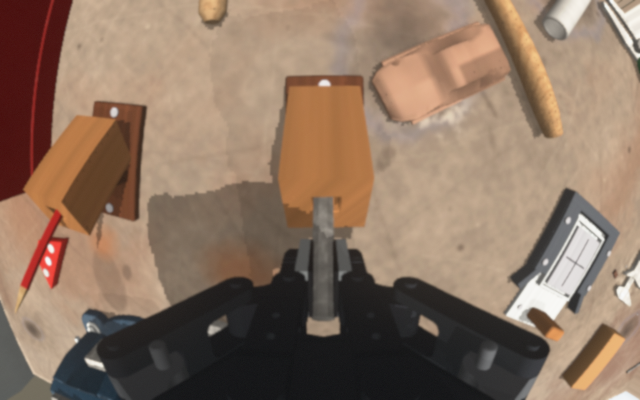

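View pics/s11.png

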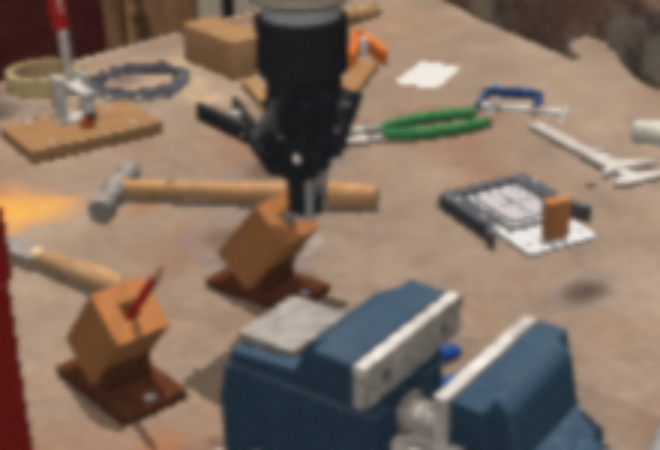

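```bash
python3 -m pendant '[{"dx":0,"dy":0.16,"dz":-0.19,"spin":0},{"dx":0,"dy":0.32,"dz":-0.38,"spin":0},{"dx":0,"dy":0.48,"dz":-0.57,"spin":0},{"dx":0,"dy":0.64,"dz":-0.77,"spin":0},{"dx":0,"dy":0.8,"dz":-0.96,"spin":0},{"dx":0,"dy":0.97,"dz":-1.15,"spin":0},{"dx":0,"dy":0.97,"dz":-1.15,"spin":0}]'
python3 - <<'E'
from h import *
from station import readout, vision
im=vision.capture("wrist"); cv2.imwrite("pics/w12.png",im)
im=vision.capture("scene"); cv2.imwrite("pics/s12.png",cv2.resize(im[150:300,180:400],None,fx=3,fy=3))
E
```

```text
t: 12.12
ee_pos: [0.592, -0.0036, 0.1462]
eef_rot: [-3.141, -0.0, -1.48]
wrist_force: [0.7, 0.2, -1.5]
grip_width: 0.105
```

View pics/w12.png

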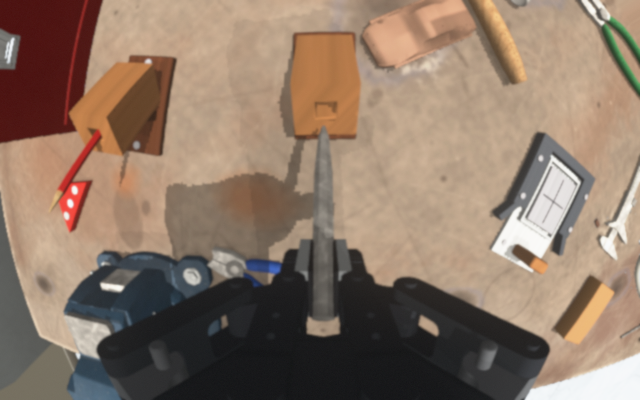

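View pics/s12.png

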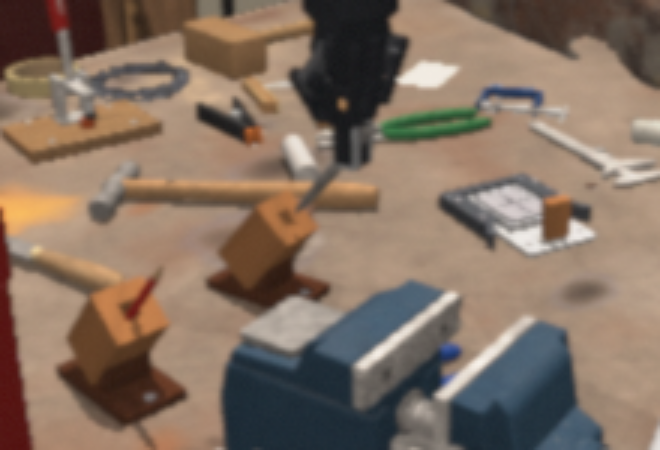

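```bash
python3 -m pendant '[{"dx":0,"dy":0.2,"dz":0,"spin":0},{"dx":0,"dy":0.4,"dz":0,"spin":0},{"dx":0,"dy":0.4,"dz":0.3,"spin":0},{"dx":0,"dy":0.4,"dz":0.6,"spin":0},{"dx":0,"dy":0.4,"dz":0.9,"spin":0},{"dx":0,"dy":0.4,"dz":0.9,"spin":0}]'
python3 - <<'E'
from h import *
from station import readout, vision
im=vision.capture("wrist"); cv2.imwrite("pics/w13.png",im)
im=vision.capture("scene"); cv2.imwrite("pics/s13.png",cv2.resize(im[150:300,180:400],None,fx=3,fy=3))
E
```

```text
t: 12.98
ee_pos: [0.5714, -0.0052, 0.0983]
eef_rot: [3.138, 0.0, -1.479]
wrist_force: [0.1, -0.7, 0.2]
grip_width: 0.101
```

View pics/w13.png

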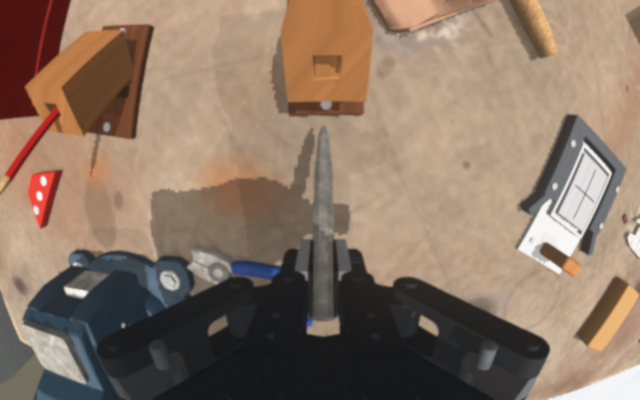

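View pics/s13.png

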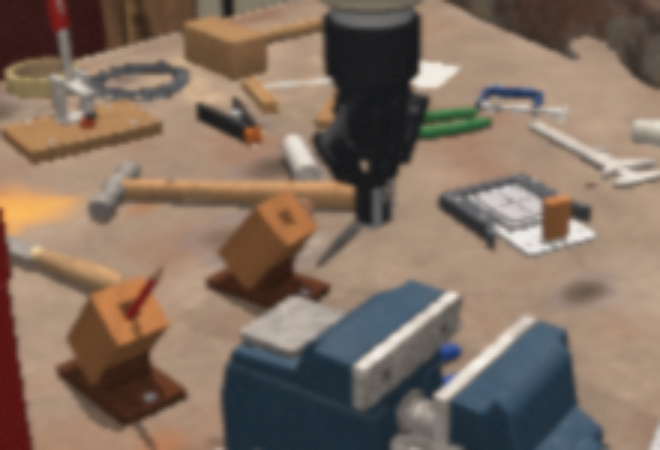

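```bash
python3 -m pendant '[{"dx":0,"dy":-0.2,"dz":-0.03,"spin":0},{"dx":0,"dy":-0.43,"dz":-0.06,"spin":0},{"dx":0,"dy":-0.56,"dz":-0.17,"spin":0},{"dx":0,"dy":-0.69,"dz":-0.28,"spin":0},{"dx":0,"dy":-0.81,"dz":-0.35,"spin":0},{"dx":0,"dy":-0.93,"dz":-0.41,"spin":0},{"dx":0,"dy":-0.93,"dz":-0.41,"spin":0}]' 1 25
python3 - <<'E'
from h import *
from station import readout, vision
im=vision.capture("wrist"); cv2.imwrite("pics/w14.png",im)
im=vision.capture("scene"); cv2.imwrite("pics/s14.png",cv2.resize(im[150:300,180:400],None,fx=3,fy=3))
E
```

```text
t: 13.95
ee_pos: [0.6172, -0.0011, 0.1201]
eef_rot: [3.137, -0.0, -1.48]
wrist_force: [-6.0, -0.5, -5.2]
grip_width: 0.105
```

View pics/w14.png

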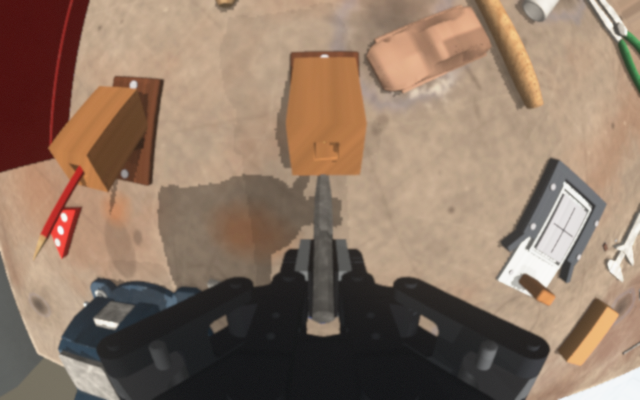

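View pics/s14.png

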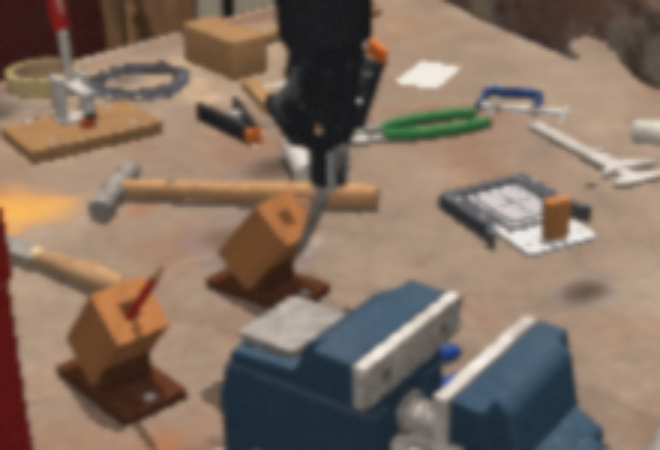

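```bash
python3 -m pendant '[{"dx":0,"dy":-0.14,"dz":-0.05,"spin":0},{"dx":0,"dy":-0.27,"dz":-0.08,"spin":0},{"dx":0,"dy":-0.4,"dz":-0.1,"spin":0},{"dx":0,"dy":-0.5,"dz":-0.11,"spin":0},{"dx":0,"dy":-0.6,"dz":-0.11,"spin":0},{"dx":0,"dy":-0.6,"dz":-0.11,"spin":0}]' 1 25
python3 - <<'E'
from h import *
from station import readout, vision
im=vision.capture("wrist"); cv2.imwrite("pics/w15.png",im)
im=vision.capture("scene"); cv2.imwrite("pics/s15.png",cv2.resize(im[150:300,180:400],None,fx=3,fy=3))
E
```

```text
t: 14.8
ee_pos: [0.6477, 0.0017, 0.1264]
eef_rot: [3.139, -0.0, -1.48]
wrist_force: [-7.4, -0.3, -0.9]
grip_width: 0.103
```

View pics/w15.png

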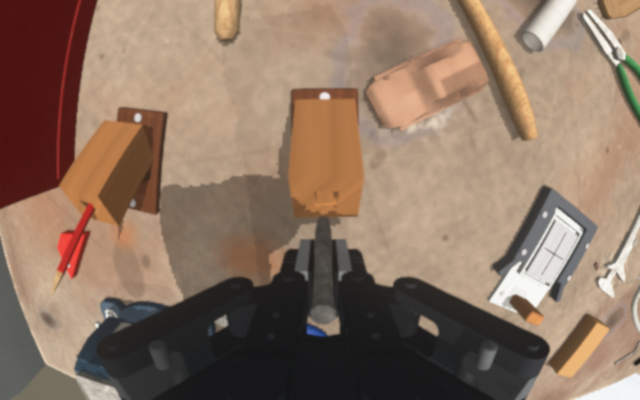

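View pics/s15.png

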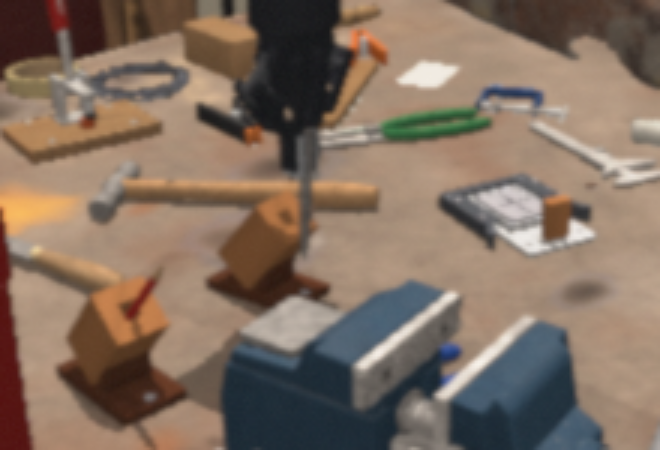

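```bash
python3 -m pendant '[{"dx":0,"dy":0.2,"dz":0,"spin":0},{"dx":0,"dy":0.5,"dz":0,"spin":0},{"dx":0,"dy":0.5,"dz":-0.5,"spin":0},{"dx":0,"dy":0.5,"dz":-1,"spin":0},{"dx":0,"dy":0.5,"dz":-1.4,"spin":0},{"dx":0,"dy":0.5,"dz":-1.4,"spin":0},{"dx":0,"dy":0.5,"dz":-1.4,"spin":0}]' 1 60
python3 - <<'E'
from h import *
from station import readout, vision
s=readout.read_state();print(s['ee_pos'],s['eef_rot'])
c=vision.camera_info("wrist");im=vision.capture("wrist"); np.savez("w16.npz",K=c["K"],camera_from_world=c["camera_from_world"]);cv2.imwrite("pics/w16.png",im)
cv2.imwrite("pics/w16c.png",cv2.resize(im[180:340,240:400],None,fx=4,fy=4,interpolation=cv2.INTER_CUBIC))
im=vision.capture("scene"); cv2.imwrite("pics/s16f.png",im);cv2.imwrite("pics/s16.png",cv2.resize(im[140:290,200:360],None,fx=4,fy=4,interpolation=cv2.INTER_CUBIC))
p=s['ee_pos']; 
# axis points if vertical through tcp
for z in [.039,.019,0,-.04,-.06,-.081]: q=p+[0,0,z]; print(z,np.round(proj(c,q,True),1),np.round(proj(vision.camera_info("scene"),q),1))
E
```

```text
t: 15.78
ee_pos: [0.6238, -0.0006, 0.1961]
eef_rot: [-3.141, -0.0, -1.48]
wrist_force: [-0.0, -0.6, -0.2]
grip_width: 0.101
[ 6.23824016e-01 -5.71908402e-04  1.96085273e-01] [-3.14080829e+00 -1.05009933e-04 -1.47962361e+00]
0.039 [324.6 297.4] [285.8 167.2]
0.019 [324.4 273.7] [286.  175.3]
0 [324.3 256. ] [286.2 182.8]
-0.04 [324.  229.1] [286.7 198.2]
-0.06 [323.9 219.2] [286.9 205.7]
-0.081 [323.9 210.5] [287.2 213.5]
```

View pics/w16c.png

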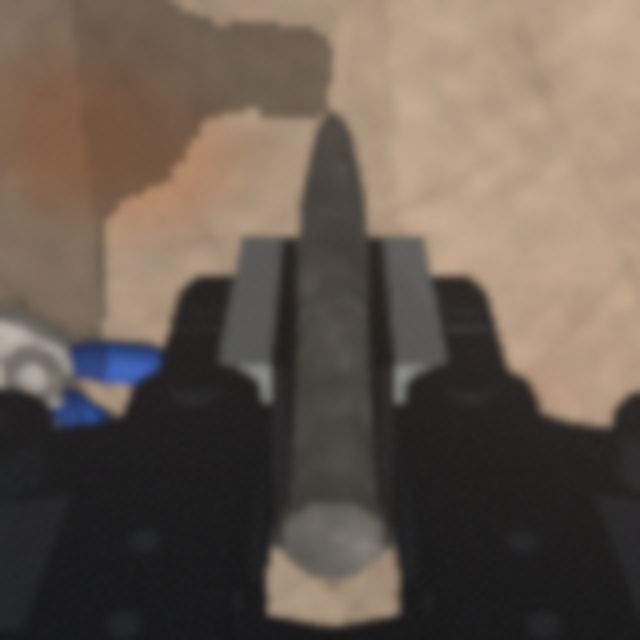

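View pics/s16.png

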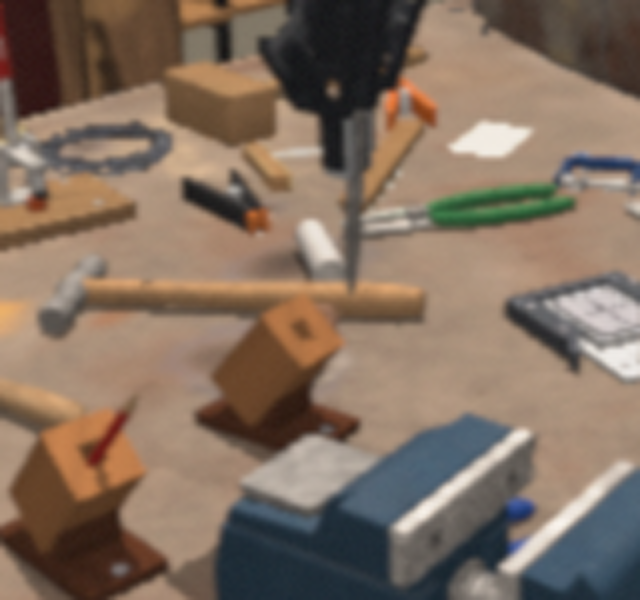

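Run:
```python
from h import *
from station import vision
c=np.load("w16.npz");cs=vision.camera_info("scene")
x,e=tri([ray(c,323.5,208.8,True),ray(cs,288,212.5)]);print("tip",x,e)
p=np.array([.6238,-.0006,.1961])
# in the tool's plane (through tcp, normal = jaw axis): intersect wrist rays
n=np.array([.0907,-.9959,0])
def pl(u,v):
    o,d=ray(c,u,v,True);return o+d*((p-o)@n)/(d@n)
# lateral plane poorly conditioned; solve: tilt from head ray with length .12
from scipy.optimize import least_squares
f=np.array([.9959,.0907,0])
def model(q): # tip offset along f, tip z, tilt
    a,z,t=q; tip=p+a*f+[0,0,z]; hd=tip+.12*(-np.sin(t)*f+np.array([0,0,np.cos(t)])); return tip,hd
def res(q):
    tip,hd=model(q); return np.r_[(proj(c,tip,True)-[323.5,208.8])[1],(proj(c,hd,True)-[323.5,315])[1],(proj(cs,tip)-[288,212.5])]
r=least_squares(res,[0,-.08,0],x_scale=[.01,.01,.1]);print(r.x,np.degrees(r.x[2]),r.fun,model(r.x))
# constrain axis through grasp
def res2(q): z,t=q; return res([np.tan(t)*( .019-z),z,t])
r=least_squares(res2,[-.08,0],x_scale=[.01,.1]);print(r.x,np.degrees(r.x[1]),r.fun)
```

```text
tip [ 0.62434924 -0.00154065  0.11685822] [np.float64(0.0018951180447697579), np.float64(0.0018951180447697971)]
[ 0.00157477 -0.07958449  0.0784081 ] 4.492453346223113 [ 3.05762399e-01  1.70530257e-13 -1.33527252e+00  3.51769312e-01] (array([ 6.25368317e-01, -4.57168048e-04,  1.16515509e-01]), array([ 0.61600752, -0.00130969,  0.23614683]))
[-0.07128122  0.0436765 ] 2.50247927342017 [ 0.37544855 -0.74676002 -2.18356143 -2.92666343]
```

```bash
python3 -m pendant '[{"dx":0,"dy":0,"dz":0.7,"spin":0},{"dx":0,"dy":0,"dz":1.4,"spin":0},{"dx":0,"dy":-0.2,"dz":1.4,"spin":0},{"dx":0,"dy":-0.4,"dz":1.4,"spin":0},{"dx":0,"dy":-0.55,"dz":1.4,"spin":0},{"dx":0,"dy":-0.61,"dz":1.4,"spin":0},{"dx":0,"dy":-0.61,"dz":1.4,"spin":0},{"dx":0,"dy":-0.61,"dz":1.4,"spin":0}]' 1 25
python3 -m pendant '[{"dx":0,"dy":0.2,"dz":0,"spin":0},{"dx":0,"dy":0.6,"dz":0,"spin":0},{"dx":0,"dy":0.6,"dz":-0.5,"spin":0},{"dx":0,"dy":0.6,"dz":-1,"spin":0},{"dx":0,"dy":0.6,"dz":-1.4,"spin":0},{"dx":0,"dy":0.6,"dz":-1.4,"spin":0},{"dx":0,"dy":0.6,"dz":-1.4,"spin":0}]' 1 60
python3 - <<'E'
from h import *
from station import readout, vision
s=readout.read_state();print(s['ee_pos'],s['eef_rot'])
c=vision.camera_info("wrist");im=vision.capture("wrist"); np.savez("w17.npz",K=c["K"],camera_from_world=c["camera_from_world"]);cv2.imwrite("pics/w17.png",im)
a=cv2.resize(im[190:340,270:370],None,fx=4,fy=4,interpolation=cv2.INTER_CUBIC)
cs=vision.camera_info("scene")
im=vision.capture("scene"); cv2.imwrite("pics/s17f.png",im);b=cv2.resize(im[140:290,240:340],None,fx=4,fy=4,interpolation=cv2.INTER_CUBIC)
cv2.imwrite("pics/c17.png",np.hstack([a,b]))
p=s['ee_pos']; 
for z in [.039,.019,0,-.04,-.06,-.081]: q=p+[0,0,z]; print(z,np.round(proj(c,q,True),1),np.round(proj(cs,q),1))
E
```

```text
t: 16.88
ee_pos: [0.653, 0.0022, 0.127]
eef_rot: [3.138, -0.0, -1.48]
wrist_force: [-7.0, -1.1, 1.5]
grip_width: 0.104
t: 17.75
ee_pos: [0.6242, -0.0005, 0.196]
eef_rot: [-3.141, -0.0, -1.48]
wrist_force: [-0.4, 0.7, -1.3]
grip_width: 0.103
[ 6.24195249e-01 -5.37936834e-04  1.96037304e-01] [-3.14127291e+00 -1.50336223e-04 -1.47960549e+00]
0.039 [324.6 297.5] [285.7 167.2]
0.019 [324.4 273.7] [285.9 175.2]
0 [324.3 256. ] [286.1 182.8]
-0.04 [324.  229.1] [286.6 198.2]
-0.06 [323.9 219.2] [286.8 205.7]
-0.081 [323.9 210.5] [287.  213.5]
```

View pics/c17.png

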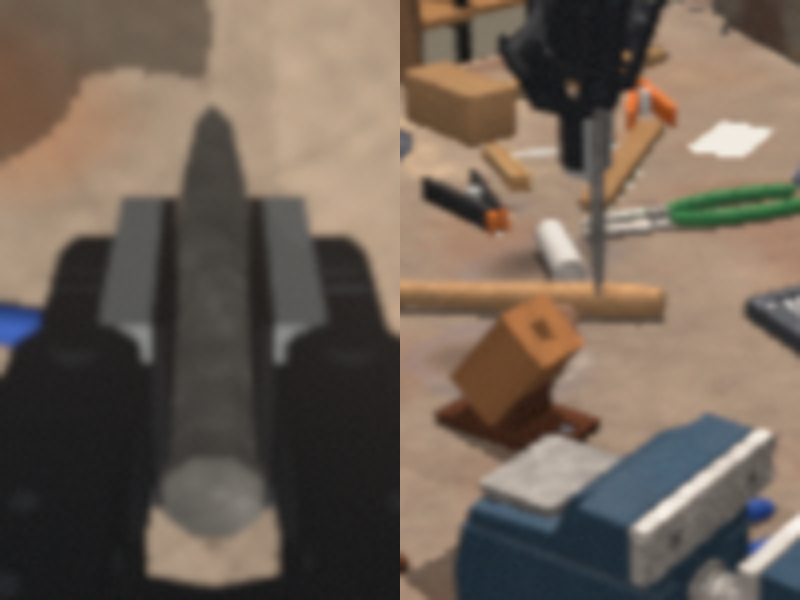

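Run:
```python
from h import *
from station import vision
from scipy.optimize import least_squares
c=np.load("w17.npz");cs=vision.camera_info("scene")
p=np.array([.6242,-.0005,.1960]);f=np.array([.9959,.0907,0])
def model(q):
    a,z,t=q; tip=p+a*f+[0,0,z]; hd=tip+.12*(-np.sin(t)*f+np.array([0,0,np.cos(t)])); return tip,hd
tw,hw,ts=np.array([322.6,216.4]),np.array([322.9,313.9]),np.array([289.4,212.2])
def res(q):
    tip,hd=model(q); return np.r_[(proj(c,tip,True)-tw)[1],(proj(c,hd,True)-hw)[1],(proj(cs,tip)-ts)]
r=least_squares(res,[0,-.08,0],x_scale=[.01,.01,.1]);print(r.x,np.degrees(r.x[2]),r.fun)
def res2(q): z,t=q; return res([np.tan(t)*( .019-z),z,t])
r=least_squares(res2,[-.08,0],x_scale=[.01,.1]);print(r.x,np.degrees(r.x[1]),r.fun)
# wrist-only: length .12 axis through grasp
r=least_squares(lambda q:res2(q)[:2],[-.08,0],x_scale=[.01,.1]);print(r.x,np.degrees(r.x[1]))
print(tri([ray(c,*tw,True),ray(cs,*ts)]))
# edges in images: scene shaft left/right edges
im=cv2.imread("pics/s17f.png")
for v in range(168,214,4): print(v,im[v,278:300].sum(1)//3)
```

```text
[-0.0037604  -0.07738557  0.01456123] 0.8342969859943563 [ 2.76884837e-01 -3.41060513e-13 -1.20223791e+00  3.39797454e-01]
[-0.06957639 -0.01396893] -0.8003604550986848 [ 0.23508449 -0.7487808  -2.09356943 -2.78091345]
[-0.06924309 -0.01080768] -0.6192346946597572
(array([ 0.61938128, -0.00134307,  0.11909516]), [np.float64(0.001923804860996379), np.float64(0.0019238048609963798)])
168 [ 82  57  31  26  24  26  28  26  26  36  51  63  66  68  80 109 139 146
 127 106  97 106]
172 [137 100  56  34  29  28  30  56  86  94  82  77  73  69  84 117 143 148
 131 118 124 132]
176 [151 118  71  38  30  29  30  52  85  93  78  74  72  69 101 143 154 146
 141 140 141 140]
180 [143 117  76  42  29  29  28  50  84  94  86  82  76  73  93 122 136 139
 136 131 114  99]
184 [146 147 145 141 135 127 122 117 110  97  85  83  92 118 134 136 130 114
  97  95 119 145]
188 [149 149 147 145 143 141 140 137 131 110  94  88  92 113 116  99  95 110
 133 145 147 146]
192 [143 143 142 143 144 142 134 112  95  85  82  78  77 104 141 155 161 171
 176 177 179 182]
196 [224 213 185 156 146 146 143 136 129 103  80  75  88 127 159 174 177 182
 182 180 184 187]
200 [216 224 225 218 195 159 132 118 101  83  74  72  80 100 118 123 127 129
 134 138 139 140]
204 [175 196 206 207 205 198 180 149 123 106  88  78  89 118 134 138 138 138
 140 141 143 145]
208 [107 119 123 126 126 124 119 115 120 118  96  83  95 124 138 142 142 144
 144 145 143 141]
212 [149 153 153 152 151 151 153 154 152 146 123 103 115 131 143 148 153 159
 164 163 161 159]
```

```bash
python3 -m pendant '[{"dx":0.4,"dy":0.05,"dz":0,"spin":0},{"dx":1.1,"dy":0.14,"dz":0,"spin":0},{"dx":1.9,"dy":0.24,"dz":0,"spin":0},{"dx":2.7,"dy":0.34,"dz":0,"spin":0},{"dx":3.5,"dy":0.44,"dz":0,"spin":0},{"dx":4.3,"dy":0.54,"dz":0,"spin":0},{"dx":4.9,"dy":0.62,"dz":0,"spin":0},{"dx":5.17,"dy":0.66,"dz":0,"spin":0}]' 1 60
python3 -m pendant '[{"dx":0,"dy":0,"dz":0.2,"spin":0},{"dx":0,"dy":0,"dz":0.5,"spin":0},{"dx":0,"dy":0,"dz":0.8,"spin":0},{"dx":0,"dy":0,"dz":0.9,"spin":0},{"dx":0,"dy":0,"dz":0.9,"spin":0},{"dx":0,"dy":0,"dz":0.9,"spin":0}]'
python3 - <<'E'
from h import *
from station import readout, vision
s=readout.read_state();print(s['ee_pos'],s['eef_rot'])
c=vision.camera_info("wrist");im=vision.capture("wrist"); np.savez("w18.npz",K=c["K"],camera_from_world=c["camera_from_world"]);cv2.imwrite("pics/w18.png",im)
a=cv2.resize(im[100:330,240:400],None,fx=2.6,fy=2.6,interpolation=cv2.INTER_CUBIC)
im=vision.capture("scene"); cv2.imwrite("pics/s18f.png",im);b=cv2.resize(im[140:270,300:440],None,fx=4.6,fy=4.6,interpolation=cv2.INTER_CUBIC)
im=vision.capture("top"); cv2.imwrite("pics/t18f.png",im)
cv2.imwrite("pics/c18a.png",a);cv2.imwrite("pics/c18b.png",b)
E
```

```text
t: 18.85
ee_pos: [0.6135, -0.2648, 0.1956]
eef_rot: [3.14, -0.001, -1.484]
wrist_force: [-0.5, 1.1, -1.2]
grip_width: 0.102
t: 19.6
ee_pos: [0.6154, -0.2609, 0.1518]
eef_rot: [-3.141, -0.0, -1.479]
wrist_force: [-0.2, -0.1, -0.1]
grip_width: 0.102
[ 0.6153578  -0.26086423  0.15180327] [-3.14079364e+00 -3.49649987e-04 -1.47946535e+00]
```

View pics/c18a.png

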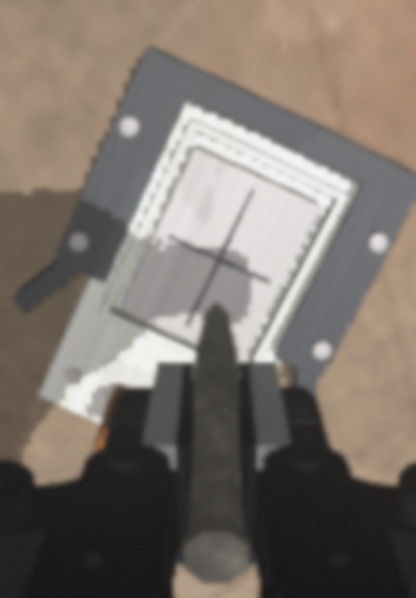

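View pics/c18b.png

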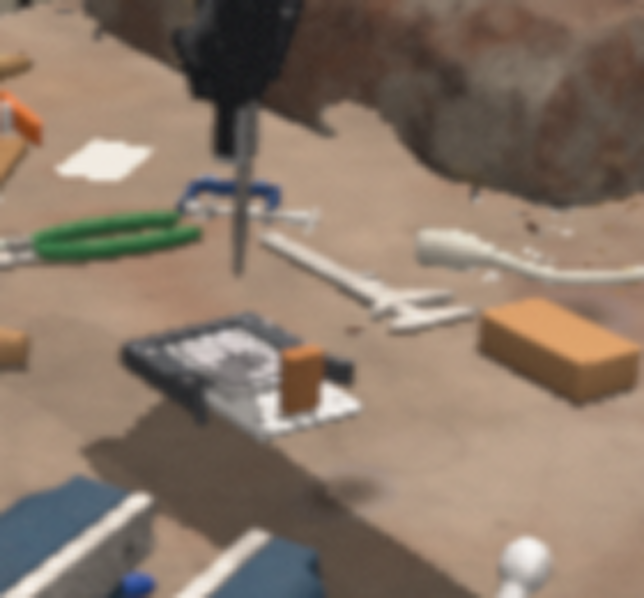

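Run:
```python
from h import *
from station import vision
c=np.load("w18.npz");cs=vision.camera_info("scene")
g=lambda u,v,s,x,y:((u+.5)/s-.5+x,(v+.5)/s-.5+y)
x,e=tri([ray(c,*g(215,306,2.6,240,100),True),ray(cs,*g(239,274,4.6,300,140))]);print("tip",x,e)
X=onz(c,*g(219,261,2.6,240,100),.016,True);print("cross w18",X, "scene", onz(cs,*g(240,358,4.6,300,140),.016))
print("cross proj in scene",(proj(cs,[*X[:2],.016])-[300,140])*4.6)
c8=np.load("w8.npz"); print(onz(c8,323.7,121,.016,True))
p=np.array([.61536,-.26086,.1518])
for a,z in [(-.0045,-.077),(-.0045,-.073),(-.0045,-.081),(-.002,-.077)]: print(a,z,proj(c,p+[a,-.0008,z],True),proj(cs,p+[a,-.0008,z]))
print(g(215,306,2.6,240,100),g(239,274,4.6,300,140))
```

```text
tip [ 0.60997431 -0.26121994  0.07546131] [np.float64(0.001664853690092707), np.float64(0.001664853690092849)]
cross w18 [ 0.60928322 -0.26170564  0.016     ] scene [ 0.60676735 -0.26429215  0.016     ]
cross proj in scene [232.81973174 356.4542618 ]
[ 0.60951775 -0.26184454  0.016     ]
-0.0045 -0.077 [324.30708012 217.90460147] [350.85134636 199.39973408]
-0.0045 -0.073 [324.33065584 219.57938214] [350.89820019 198.15297258]
-0.0045 -0.081 [324.28424359 216.2840982 ] [350.80461504 200.64323536]
-0.002 -0.077 [324.61954975 214.71917277] [350.1603728  199.20006812]
(322.38461538461536, 217.3846153846154) (351.5652173913044, 199.17391304347825)
```

```bash
python3 -m pendant '[{"dx":0.01,"dy":0.01,"dz":0.2,"spin":0},{"dx":0.01,"dy":0.01,"dz":0.4,"spin":0},{"dx":0.01,"dy":0.01,"dz":0.57,"spin":0},{"dx":0.01,"dy":0.01,"dz":0.57,"spin":0},{"dx":0.01,"dy":0.01,"dz":0.57,"spin":0},{"dx":0.01,"dy":0.01,"dz":0.57,"spin":0},{"dx":0.01,"dy":0.01,"dz":0.57,"spin":0}]'
python3 - <<'E'
from h import *
from station import readout, vision
s=readout.read_state();print(s['ee_pos'],s['eef_rot'],abs(s['joint_vel']).max())
c=vision.camera_info("wrist");im=vision.capture("wrist"); np.savez("w19.npz",K=c["K"],camera_from_world=c["camera_from_world"]);cv2.imwrite("pics/w19.png",im)
a=cv2.resize(im[100:330,240:400],None,fx=2.6,fy=2.6,interpolation=cv2.INTER_CUBIC)
im=vision.capture("scene"); b=cv2.resize(im[140:270,300:400],None,fx=4.6,fy=4.6,interpolation=cv2.INTER_CUBIC)
im=vision.capture("top"); cv2.imwrite("pics/t19f.png",im)
cv2.imwrite("pics/c19.png",np.hstack([a[:598],b[:598]]) if a.shape[0]>=598 else a);cv2.imwrite("pics/c19b.png",b)
E
```

```text
t: 20.62
ee_pos: [0.6147, -0.2615, 0.1231]
eef_rot: [-3.141, -0.0, -1.48]
wrist_force: [0.6, -0.2, -0.4]
grip_width: 0.105
[ 0.61467281 -0.26149549  0.12313313] [-3.14110571e+00 -2.28670845e-04 -1.47961088e+00] 0.0016963660192567496
```

View pics/c19.png

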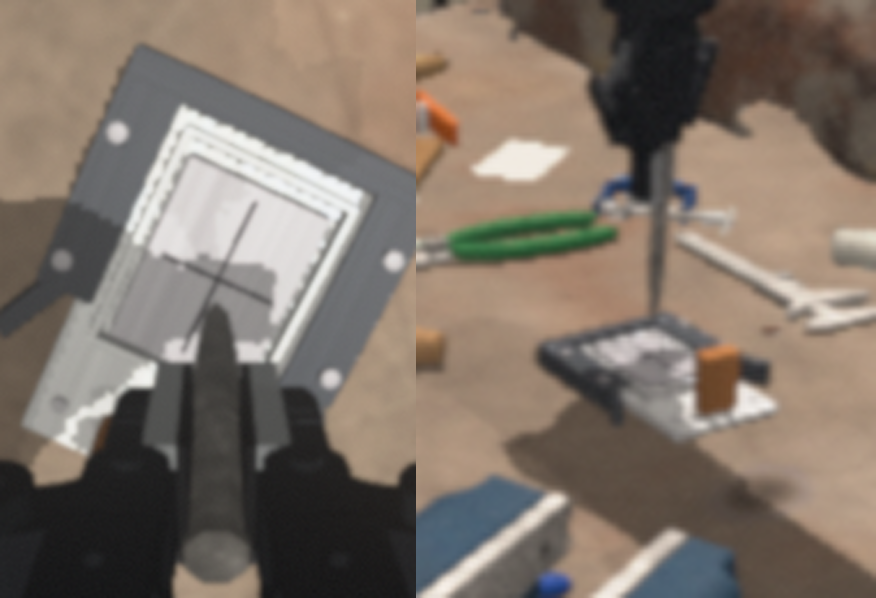

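View pics/t19f.png

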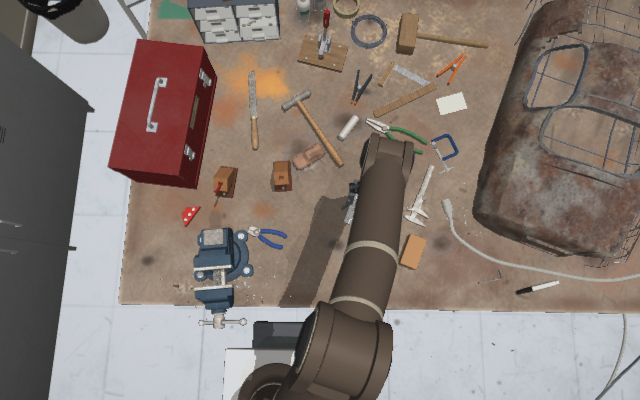

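Run:
```python
from h import *
from station import vision
c=np.load("w19.npz");cs=vision.camera_info("scene")
g=lambda u,v,s,x,y:((u+.5)/s-.5+x,(v+.5)/s-.5+y)
x,e=tri([ray(c,*g(216,305,2.6,240,100),True),ray(cs,*g(239,309,4.6,300,140))]);print("tip",x,e)
X=onz(c,*g(219,281,2.6,240,100),.016,True);print("cross",X)
```

```text
tip [ 0.61028774 -0.26235004  0.05025849] [np.float64(0.002189852217530681), np.float64(0.0021898522175305864)]
cross [ 0.60936183 -0.26217422  0.016     ]
```

Tip is within about 1 mm of the cross, roughly 30 to 34 mm above the plate, upright and still.

Run:
```python
from station import workorder
print(workorder.sign_off())
```

```text
the job is handed in; nothing more can be done
None
```

The job is handed in at about 20.8 s of the 51 s. The tray is home with the plate in it, and the punch is held point down over the cross.

- **Tray:** I gripped it by the wooden grip, turned it about 7° and slid it into the guides until it stopped moving. It did not move as the push rose to about 19 N. The last pictures show it still home, with the plate in its pocket.
- **Punch:** I drew it 75 mm along the bore. The gripper can't tilt, so I turned the punch upright by pushing its shaft against the block's front edge under a light grip. That took two pushes: after the first it still leaned 2.5 to 4.5°.
- **Upright check:** after the second push it was upright to about 1°. Two ways of fitting the tilt differed slightly (+0.8° and -0.8°).
- **Final position:** the point is about 1 mm to the side of the cross and about 34 mm above the plate. The wrist and scene camera rays miss each other by about 4 mm, and an earlier estimate gave 30 mm, so the height is good to only a few millimetres. The wrist force was near zero and the arm was still.
- **Other things:** the pencil, cutters, sanding block and clay model look unmoved in the last top picture; I compared them by eye only.

No check failed.

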